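# Release the ratchet pawl and fold the prop arm down

### The job

The blue-padded arm of the ratchet prop is locked up by its pawl. Press the red pawl tab all the way down so that the pawl swings free of the teeth, and only then push the padded arm down until it lies fully on its rest. Just press and push with the fingers: pick nothing up, leave the loose things lying around where they are, and finish clear of everything.

Things in the scene. Friction and masses are not known exactly. Their poses are not given: they have to be found in the camera images.
- prop: ratchet prop: dark steel base plate 245x84x10 mm fixed to the table, two aluminium cheeks carrying the arm's hinge. Origin on the table straight below the hinge. +x: level, toward the side where the blue-padded arm leans; -x: toward the red pawl tab; +y along the hinge; z up. Plate spans x -77 to +168 mm. A rubber-topped rest stands at x = 135 mm, top 59 mm above the table
- prop_hinge (a point): middle of the arm's hinge axis, 65 mm above the table; the hinge runs along the prop's y
- blue_pad (a point): centre of the top face of the arm's blue pad (76 mm along the arm, 38 mm wide), 116 mm along the arm from the hinge; top face 8 mm off the line from the hinge. Moves with the arm. At the start the arm rises 43 to 50 deg from level, its far end (156 mm from the hinge) 170 to 190 mm above the table; when fully down the arm is level and the pad's top is 73 mm above the table
- prop_arm (a joint): arm angle, rad: 0 = fully raised (50 deg above level), grows downward, 0.873 = level, fully down on its rest (hard stop). Starts at 0 to 0.12. With the pawl engaged the teeth stop it at about 0.13. Pawl free: a stiff hinge (0.22 N m, 2 to 3 N at the pad) keeps the arm where it is left; it does not fall or spring back
- pawl_tab (a point): centre of the top face of the pawl's red finger tab, 32 mm (prop x) by 26 mm (prop y), 6 mm thick, 100 mm from the hinge on the prop's -x side, about 51 mm above the table at the start; pressed fully down it is about 27 mm lower and 9 mm further out along -x
- pawl (a joint): pawl angle, rad: 0 = engaged, grows as the red tab is pressed down, 0.40 = hard stop, fully free (tip clears the teeth from about 0.2). Pivots 18 mm above the table, 38 mm from the hinge on the prop's -x side. A stiff pivot (0.15 N m, about 3 N at the tab) keeps it where it is left; no spring
- kapton_roll: flat roll of amber tape, 60 mm across, 12 mm high; loose, origin at the centre of its underside; to be left where it is
- tip_dish: white round dish, 60 mm across, 23 mm high; loose, origin at the centre of its underside; to be left where it is
- cutters_red: red-handled side cutters, 108 mm long, lying flat; loose, origin at the centre of its underside; to be left where it is
- driver_a: small screwdriver, 100 mm long, lying flat; loose, origin at the centre of its underside; to be left where it is
- nozzle_0: small grey metal nozzle, 22x26x36 mm; loose, origin at the centre of its underside; to be left where it is

How it is judged (in metres and radians):
On the way, in this order (a step that is already met when the one before it is completed fails the run):
1. the pawl is pressed free of the teeth while the arm is still up (value of joint pawl above 0.27 rad and value of joint prop_arm below 0.25 rad), for 0.2 s.
2. the arm is pushed down onto its rest (value of joint prop_arm above 0.82 rad and value of joint pawl above 0.2 rad), for 0.2 s.
At the end, for the whole second after the job is handed in: the arm lies on its rest (joint prop_arm above 0.82 rad of 0.873) and is still, and the pawl is still free (joint pawl above 0.2 rad) (all of step 2 and velocity of joint prop_arm below 0.05 rad/s); the robot touches nothing.
It fails at once if a loose thing was picked up or moved more than 25 mm (distance of any of kapton_roll, tip_dish, cutters_red, driver_a, nozzle_0 from where it was at the start of the episode above 0.025 m).
It fails at once if the arm was pushed down while the pawl was still in the teeth (value of joint prop_arm above 0.25 rad and value of joint pawl below 0.15 rad).
It also fails if it takes over 42 s, if anything falls off the work surface, if the arm or the gripper's body presses on something with over 40 N, if the wrist force passes 120 N, or if a joint passes its speed limit or range.

### The arm

A 6-joint arm with a two-finger parallel gripper is mounted at the origin on a cart in front of the work surface, level with it; the furniture and walls round the work are solid. World frame = base frame: x ahead of the robot, y to its left, z up, the work surface at z = 0. Lengths are in m, angles in degrees, forces in N, time in s.
With the tool pointing down it reaches from about 0.4 to 0.825 m from the base axis. Payload 7 kg.
Tool frame: the origin (TCP) lies midway between the tips of the shut fingers; the grasp point (between the pads) lies 19 mm behind it; z points along the fingers, y is the line along which they close (so a half turn about z gives the same grasp; the last joint's range is limited). The gripper opens to 88 mm and grips with 3 to 60 N. Pads are 19 mm wide; open, the fingers measure 130 mm over their backs; the gripper's body (78 mm by 193 mm) begins 47 mm behind the grasp point.
Start: joints at [-52.019, 20.546, 0.682, 0, -70.136, -16.507], TCP at [0.247, -0.628, 0.196] pointing down, gripper open.
Joint ranges: [-176.03, 176.03], [-82.01, 121.73], [-58.28, 71.71], [-173.87, 95.51], [-174.79, -0.11], [-173.66, 173.66]. Speed limits (degrees/s): [136.94, 136.94, 172.46, 180, 180, 180].

### API

Orientations are given as [roll, pitch, yaw] about the fixed x, y, z axes, in that order (R = Rz(yaw) Ry(pitch) Rx(roll)).
In Python, from plant import r gives the robot as it stands. The module is installed in compiled form; this text tells all that it offers.
- The arm moves only by the tool play_rows, never from a script. Its argument "rows" is a list of rows, each an object with "slide": the shift along the tool's x, y, z as a fraction of full scale, a list of three; "delta_rot": the turn, a rotation vector about the tool's x, y, z as a fraction of full scale, a list of three; "fingers": the opening, from -1 (shut) to 1 (fully open). In form: [{"slide": [x, y, z], "delta_rot": [rx, ry, rz], "fingers": fingers}, ...]. A call has 1 to 8 rows; each row shifts and turns the commanded pose from where the row before left it, along the tool's axes as they then stand; what a row does not reach is not made up. Full scale, the value 1, is 0.15 m for a shift and 0.08 rad for a turn. A row lasts 1/8 s, in which the tool goes at most 62.5 mm and 10.7 degrees, less where a joint would pass 70% of its speed; a pose out of reach is approached as far as the arm can. A call with a number of a shift or a turn outside -1 to 1 is refused whole. A call with a gripper value outside its range is refused whole. The fingers move at their own pace and stop on an object; "squeeze" is the grip in N (left out, the last holds). Time passes only in rows, so rows that do not move let the fingers close. It gives the time, the measured TCP pose, the force, the opening and the grip force at its end, in the units of the state.
- r.get_state(): the state, without advancing time (a new reading comes with each control period).
- r.capture(name): name is "scene" or "top" or "wrist"; returns a dict with "image" (400x640x3 uint8, blue, green, red), "fx", "fy", "cx", "cy" (pixels), "distortion" ([k1, k2, p1, p2, k3] as OpenCV has them; the pictures are not rectified), "R" (3x3) and "t" (3): a world point X has camera coordinates R X + t; the wrist camera has in their place "T_tool_cam" (4x4, takes a point from camera to tool coordinates, whose origin is the TCP and whose axes are the flange's). Camera axes: x right, y down, z forward; pixel columns grow to the right and rows downward; lengths in m; the calibration is good to about 2 mm. A picture is of the moment at which its call begins: read the wrist's pose just before it. There is no depth.
- r.close_job(): hands the job in; it is judged then, once.
The state is a dict: "time_s": time; "joints": joint angles; "qd": joint speeds; "joint_torque": joint torques, N m; "tcp_pos": TCP position; "eef_rot": TCP orientation; "contact_force": force on the tool from outside, world axes, zero at the start; "moment": the same for the moment, N m; "gripper_width": finger opening in m; "gripper_force": force on a finger pad.
Only numpy, scipy, OpenCV 4.12 (cv2) and the standard library are available. Lean on these libraries where they do the work, as an engineer would, in place of code of your own. Each camera call takes 0.05 s, during which the arm holds its last target. There are 200 camera calls.

## Working session

There is one attempt and no reset: what is moved stays moved. The work goes in short steps, Python scripts to look and compute and a tool call to move; the robot and the scene stay as the last step left them, time stands still between calls to the robot, and variables do not carry over. Pictures are saved under pics/ and viewed, at most 10 in all, crops included, and the job is handed in when it is done.

Besides the shell and the picture viewer there is one more tool, called as name([rows], argument=value, ...), one row to a line, values as JSON. play_rows: Moves the arm, as the interface text tells. Shift numbers are shares of 0.15 m and turn numbers shares of 0.08 rad, none past 1 either way. Its arguments: {"type":"object","properties":{"rows":{"type":"array"},"squeeze":{"type":"number"}},"required":["rows"]}

```bash
mkdir -p pics; python3 - <<'E'
from plant import r
import cv2,pickle
s=r.get_state();print(s['tcp_pos'],s['eef_rot'],s['time_s'],s['gripper_width'])
for n in("scene","top"):
    c=r.capture(n);pickle.dump(c,open(n+'.pkl','wb'));cv2.imwrite(f'pics/{n}.png',c['image']);print(c['fx'],c['distortion'],c['R'],c['t'])
E
```

```text
[ 0.2468657  -0.62763235  0.1948179 ] [ 1.79904191e+02 -7.11790285e-03 -1.58534356e+02] 0.0 0.08751119296735244
430.3850803053605 [-0.00396582  0.          0.          0.          0.        ] [[-0.65567699 -0.75480435 -0.018923  ]
 [-0.32253883  0.30266469 -0.89686275]
 [ 0.68268323 -0.58194886 -0.44190398]] [0.33125868 0.25034203 1.07431862]
381.0006641911973 [0.02435609 0.         0.         0.         0.        ] [[-0.01890753 -0.99979806  0.00680797]
 [-0.99574297  0.01821558 -0.0903556 ]
 [ 0.09021334 -0.00848739 -0.9958863 ]] [0.05099512 0.4556398  1.60852235]
```

View pics/scene.png

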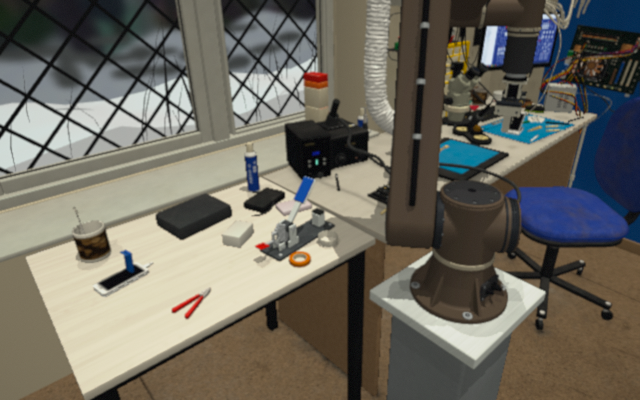

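View pics/top.png

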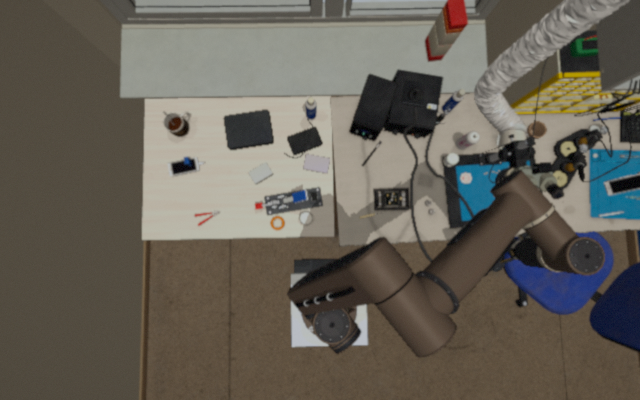

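The scene picture shows the prop at about (295,235), with its red tab at (262,246). In the top picture the prop runs from the tab at (259,206) to about (322,195). The tape lies at (278,223) and the dish at (306,217). I'll zoom in on both.

```bash
python3 - <<'E'
import cv2,pickle,numpy as np
a=pickle.load(open('scene.pkl','rb'))['image'][170:275,245:350]
b=pickle.load(open('top.pkl','rb'))['image'][175:235,240:340]
cv2.imwrite('pics/z.png',np.hstack([cv2.resize(a,(400,400),interpolation=2),cv2.copyMakeBorder(cv2.resize(b,(400,240),interpolation=2),0,160,0,0,0)]))
for n,x0,y0,im in(('scene',245,170,a),('top',240,175,b)):
    h=cv2.cvtColor(im,cv2.COLOR_BGR2HSV)
    for nm,m in(('red',((h[...,0]<6)|(h[...,0]>174))&(h[...,1]>150)&(h[...,2]>80)),('blue',(abs(h[...,0].astype(int)-110)<12)&(h[...,1]>120)&(h[...,2]>80))):
        k,l,st,ce=cv2.connectedComponentsWithStats(m.astype('uint8'))
        for i in range(1,k):
            if st[i,4]>5:
                p=np.argwhere(l==i)[:,::-1].astype(np.float32)+[x0,y0]
                print(n,nm,st[i,4],ce[i]+[x0,y0],cv2.minAreaRect(p.astype(np.float32)))
E
```

```text
scene red 51 [261.90196078 245.96078431] ((262.1000061035156, 245.7000274658203), (5.813776969909668, 11.180338859558105), 63.43495178222656)
scene blue 127 [253.79527559 181.8976378 ] ((253.5, 180.0), (20.0, 9.0), 90.0)
scene blue 10 [248.  176.5] ((248.0, 176.5), (9.0, 0.0), -90.0)
scene blue 237 [303.55696203 188.70886076] ((303.6005859375, 188.5414276123047), (9.899495124816895, 26.217342376708984), 22.380136489868164)
top red 24 [258.29166667 205.58333333] ((258.26470947265625, 205.558837890625), (4.123105525970459, 5.093247413635254), 75.96376037597656)
top blue 112 [298.58928571 195.89285714] ((298.5, 196.00001525878906), (9.370742797851562, 12.494322776794434), 80.53767395019531)
```

View pics/z.png

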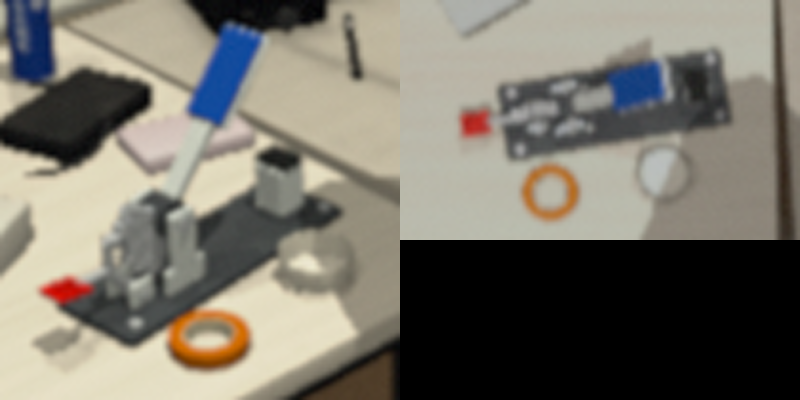

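```bash
cat > h.py <<'E'
import cv2,pickle,numpy as np
from scipy.optimize import least_squares
def proj(c,X):
    K=np.array([[c['fx'],0,c['cx']],[0,c['fy'],c['cy']],[0,0,1]])
    return cv2.projectPoints(np.array(X,float).reshape(-1,1,3),cv2.Rodrigues(np.array(c['R']))[0],np.array(c['t'],float),K,np.array(c['distortion']))[0][:,0]
def w(p,P):
    P=np.atleast_2d(P);c,s=np.cos(p[2]),np.sin(p[2])
    return np.c_[p[0]+c*P[:,0]-s*P[:,1],p[1]+s*P[:,0]+c*P[:,1],P[:,2]]
def pad(e): return [.116*np.cos(e)-.008*np.sin(e),0,.065+.116*np.sin(e)+.008*np.cos(e)]
E
python3 - <<'E'
from h import *
S,T=[pickle.load(open(n+'.pkl','rb')) for n in('scene','top')]
co=[[-.077,.042,.01],[-.077,-.042,.01],[.168,.042,.01],[.168,-.042,.01]]
tab=[-.1,0,.050]
oT=np.array([[264.1,196.6],[267.1,214.1],[319.1,187.1],[322.1,204.6],[258.3,205.6],[298.6,195.9]])
oS=np.array([[279.2,260.2],[261.9,246],[303.6,188.7]])
def f(p): 
    P=w(p,co+[tab,pad(p[3])]);return np.r_[(proj(T,P)-oT).ravel(),(proj(S,P[[1,4,5]])-oS).ravel()]
# start
best=min((least_squares(f,[.6,.1,y,.8],loss='soft_l1') for y in(-1.7,-1.2,-2)),key=lambda q:q.cost)
p=best.x;print(p,np.degrees(p[2:]),best.fun.round(1));np.save('p.npy',p)
print('tab',w(p,tab),'pad',w(p,pad(p[3])))
# objects
C=T
def inv(uv,z):
    return least_squares(lambda q:(proj(C,[q[0],q[1],z])-uv).ravel(),[.6,.1]).x
print('roll',inv([277.5,222.8],.012),'dish',inv([305.5,217.8],.02))
print('scene right corners',proj(S,w(p,co)))
E
```

```text
[ 0.45008051  0.18717238 -1.4166314   0.80971486] [-81.1670006  46.3932438] [-0.5 -0.8 -0.4  0.9  0.6 -1.   1.   0.6  0.2  0.  -0.   0.1  0.2 -0.3
 -0.1  0.1 -0.4  1.2]
tab [[0.43472502 0.28598639 0.05      ]] pad [[0.4614763  0.11383949 0.15451214]]
roll [0.36261433 0.21086447] dish [0.38136082 0.09083615]
scene right corners [[258.93777696 249.20234619]
 [279.4342734  259.87248016]
 [314.96067782 216.17573237]
 [334.97468428 224.34086393]]
```

```bash
cat > plan.py <<'E'
import sys,json,numpy as np
from plant import r
from scipy.spatial.transform import Rotation as Ro
def plan(wps,step=.05):
    """wps: world x,y,z,yaw(deg); prints rounded rows, simulating rounding"""
    s=r.get_state();P=np.array(s['tcp_pos']);R=Ro.from_euler('xyz',s['eef_rot'],degrees=True)
    print('t',s['time_s'],'P',P.round(4),s['eef_rot'])
    for x in wps:
        T=np.array(x[:3]);Rt=Ro.from_euler('xyz',[180,0,x[3]],degrees=True)
        n=max(1,int(np.ceil(max(np.linalg.norm(T-P)/step,np.linalg.norm((R.inv()*Rt).as_rotvec())/.08-.01))))
        for k in range(n,0,-1):
            sl=np.round(R.inv().apply((T-P)/k)/.15,2)
            dr=np.clip(np.round((R.inv()*Rt).as_rotvec()/k/.08,2),-1,1)
            P=P+R.apply(sl*.15);R=R*Ro.from_rotvec(dr*.08)
            print(sl.tolist(),dr.tolist())
        print('->',P.round(4))
E
python3 - <<'E'
from plan import plan
plan([(.25,-.5,.33,-140),(.4,-.25,.33,-115),(.48,0,.33,-95),(.436,.289,.25,-81.17)])
E
```

```text
t 0.1 P [ 0.2469 -0.6277  0.1949] [ 1.79911238e+02 -8.48600377e-03 -1.58531541e+02]
[-0.07, 0.16, -0.18] [0.0, 0.0, -0.81]
[-0.08, 0.15, -0.18] [0.0, 0.0, -0.81]
[-0.08, 0.15, -0.18] [0.01, 0.0, -0.81]
[-0.09, 0.14, -0.18] [0.0, 0.0, -0.81]
[-0.11, 0.13, -0.18] [0.01, 0.0, -0.8]
-> [ 0.2507 -0.5002  0.33  ]
[-0.31, 0.11, 0.0] [-0.0, 0.0, -0.91]
[-0.31, 0.08, 0.0] [-0.0, 0.0, -0.91]
[-0.32, 0.06, 0.0] [-0.0, 0.0, -0.91]
[-0.32, 0.04, 0.0] [-0.0, 0.0, -0.91]
[-0.32, 0.01, 0.0] [-0.0, 0.0, -0.91]
[-0.33, -0.01, 0.0] [-0.0, 0.0, -0.91]
-> [ 0.4009 -0.2497  0.3301]
[-0.29, 0.04, 0.0] [-0.0, 0.0, -0.73]
[-0.29, 0.02, 0.0] [-0.0, 0.0, -0.73]
[-0.29, 0.0, 0.0] [-0.0, 0.0, -0.73]
[-0.29, -0.01, 0.0] [-0.0, 0.0, -0.72]
[-0.29, -0.03, 0.0] [-0.0, 0.0, -0.73]
[-0.29, -0.05, 0.0] [-0.0, 0.0, -0.72]
-> [4.803e-01 4.000e-04 3.301e-01]
[-0.27, 0.07, 0.08] [-0.0, 0.0, -0.43]
[-0.27, 0.06, 0.08] [-0.0, 0.0, -0.43]
[-0.27, 0.05, 0.07] [-0.0, 0.0, -0.43]
[-0.28, 0.04, 0.08] [-0.0, 0.0, -0.43]
[-0.28, 0.02, 0.07] [-0.0, 0.0, -0.43]
[-0.28, 0.02, 0.08] [-0.0, 0.0, -0.43]
[-0.27, 0.0, 0.07] [-0.0, 0.0, -0.44]
-> [0.4366 0.2887 0.2506]
```

play_rows([
  {"slide":[-0.07,0.16,-0.18],"delta_rot":[0,0,-0.81],"fingers":-1},
  {"slide":[-0.08,0.15,-0.18],"delta_rot":[0,0,-0.81],"fingers":-1},
  {"slide":[-0.08,0.15,-0.18],"delta_rot":[0,0,-0.81],"fingers":-1},
  {"slide":[-0.09,0.14,-0.18],"delta_rot":[0,0,-0.81],"fingers":-1},
  {"slide":[-0.11,0.13,-0.18],"delta_rot":[0,0,-0.8],"fingers":-1},
])

```text
time_s: 0.72
tcp_pos: [0.2505, -0.4995, 0.3312]
eef_rot: [180.0, 0.0, -139.9]
contact_force: [-0.0, -0.6, -0.0]
gripper_width: 0.0433
gripper_force: 0.0
```

play_rows([
  {"slide":[-0.31,0.11,0],"delta_rot":[0,0,-0.91],"fingers":-1},
  {"slide":[-0.31,0.08,0],"delta_rot":[0,0,-0.91],"fingers":-1},
  {"slide":[-0.32,0.06,0],"delta_rot":[0,0,-0.91],"fingers":-1},
  {"slide":[-0.32,0.04,0],"delta_rot":[0,0,-0.91],"fingers":-1},
  {"slide":[-0.32,0.01,0],"delta_rot":[0,0,-0.91],"fingers":-1},
  {"slide":[-0.33,-0.01,0],"delta_rot":[0,0,-0.91],"fingers":-1},
])

```text
time_s: 1.48
tcp_pos: [0.4014, -0.2485, 0.3306]
eef_rot: [180.0, 0.0, -114.8]
contact_force: [1.6, -0.7, -0.1]
gripper_width: 0.0006
gripper_force: 0.0
```

play_rows([
  {"slide":[-0.29,0.04,0],"delta_rot":[0,0,-0.73],"fingers":-1},
  {"slide":[-0.29,0.02,0],"delta_rot":[0,0,-0.73],"fingers":-1},
  {"slide":[-0.29,0,0],"delta_rot":[0,0,-0.73],"fingers":-1},
  {"slide":[-0.29,-0.01,0],"delta_rot":[0,0,-0.72],"fingers":-1},
  {"slide":[-0.29,-0.03,0],"delta_rot":[0,0,-0.73],"fingers":-1},
  {"slide":[-0.29,-0.05,0],"delta_rot":[0,0,-0.72],"fingers":-1},
])

```text
time_s: 2.22
tcp_pos: [0.4803, 0.0016, 0.3307]
eef_rot: [180.0, 0.0, -94.9]
contact_force: [0.1, 0.6, 1.1]
gripper_width: 0.0004
gripper_force: 0.0
```

play_rows([
  {"slide":[-0.27,0.07,0.08],"delta_rot":[0,0,-0.43],"fingers":-1},
  {"slide":[-0.27,0.06,0.08],"delta_rot":[0,0,-0.43],"fingers":-1},
  {"slide":[-0.27,0.05,0.07],"delta_rot":[0,0,-0.43],"fingers":-1},
  {"slide":[-0.28,0.04,0.08],"delta_rot":[0,0,-0.43],"fingers":-1},
  {"slide":[-0.28,0.02,0.07],"delta_rot":[0,0,-0.43],"fingers":-1},
  {"slide":[-0.28,0.02,0.08],"delta_rot":[0,0,-0.43],"fingers":-1},
  {"slide":[-0.27,0,0.07],"delta_rot":[0,0,-0.44],"fingers":-1},
  {"slide":[0,0,0],"delta_rot":[0,0,0],"fingers":-1},
])

```text
time_s: 3.22
tcp_pos: [0.4357, 0.2901, 0.2495]
eef_rot: [179.9, -0.1, -81.0]
contact_force: [-1.3, -0.5, 0.7]
gripper_width: 0.0003
gripper_force: 0.0
```

```bash
python3 - <<'E'
from plan import plan
from plant import r
from h import *
p=np.load('p.npy');t=w(p,[-.104,0,0])[0]
plan([(t[0],t[1],.10,-81.17),(t[0],t[1],.06,-81.17)])
s=r.get_state();print(s['contact_force'],s['gripper_width'])
c=r.capture('wrist');cv2.imwrite('pics/w1.png',c['image'])
E
```

```text
t 3.225 P [0.4357 0.2901 0.2495] [ 1.79862063e+02 -9.72485934e-02 -8.09929929e+01]
[-0.0, 0.0, 0.33] [0.01, -0.01, 0.01]
[-0.0, 0.0, 0.33] [0.01, -0.01, 0.01]
[-0.0, 0.01, 0.34] [0.01, -0.0, 0.02]
-> [0.434  0.2897 0.0995]
[-0.0, -0.0, 0.26] [0.0, -0.0, -0.0]
-> [0.434  0.2897 0.0605]
[-1.28350403 -0.52420357  0.73017102] 0.00025230037068391705
```

View pics/w1.png

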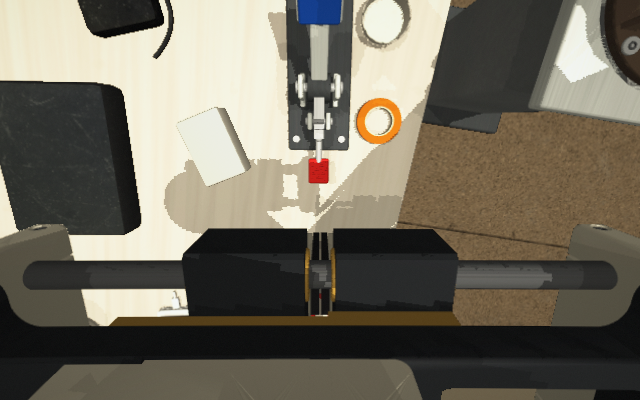

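The wrist view shows the red tab at (318,171), in line with the shut fingers. Nothing stands in the way. I'll check the estimate against this picture.

```bash
python3 - <<'E'
from plant import r
from h import *
from scipy.spatial.transform import Rotation as Ro
p=np.load('p.npy');s=r.get_state();c=r.capture('wrist')
M=np.eye(4);M[:3,:3]=Ro.from_euler('xyz',s['eef_rot'],degrees=True).as_matrix();M[:3,3]=s['tcp_pos']
I=np.linalg.inv(M@np.array(c['T_tool_cam']));c['R']=I[:3,:3];c['t']=I[:3,3]
print(proj(c,w(p,[[-.1,0,.051],[-.116,-.013,.051],[-.077,-.042,.01],[-.077,.042,.01]])))
h=cv2.cvtColor(c['image'],cv2.COLOR_BGR2HSV);m=((h[...,0]<5)|(h[...,0]>175))&(h[...,1]>180)&(h[...,2]>100);m[:140]=0;m[200:]=0
a=np.argwhere(m);print(a.mean(0)[::-1],a.min(0),a.max(0))
E
```

```text
[[320.46671291 172.40778822]
 [330.38287358 184.49108027]
 [350.20993439 151.10955988]
 [290.42120734 151.1101454 ]]
[318.61873638 171.49237473] [159 309] [183 328]
```

play_rows([
  {"slide":[0,0,0.33],"delta_rot":[0,0,0],"fingers":-1},
  {"slide":[0,0,0.33],"delta_rot":[0,0,0],"fingers":-1},
  {"slide":[0,-0.01,0.34],"delta_rot":[0,0,0],"fingers":-1},
  {"slide":[0,0,0.26],"delta_rot":[0,0,0],"fingers":-1},
  {"slide":[0,0,0.04],"delta_rot":[0,0,0],"fingers":-1},
  {"slide":[0,0,0.04],"delta_rot":[0,0,0],"fingers":-1},
  {"slide":[0,0,0.04],"delta_rot":[0,0,0],"fingers":-1},
])

```text
time_s: 4.2
tcp_pos: [0.4391, 0.2895, 0.0457]
eef_rot: [-179.9, 0.1, -81.2]
contact_force: [0.1, 0.1, -0.9]
gripper_width: 0.0006
gripper_force: 0.0
```

play_rows([
  {"slide":[0,0,0.03],"delta_rot":[0,0,0],"fingers":-1},
  {"slide":[0,0,0.03],"delta_rot":[0,0,0],"fingers":-1},
])

```text
time_s: 4.45
tcp_pos: [0.4384, 0.289, 0.0356]
eef_rot: [-180.0, 0.0, -81.1]
contact_force: [0.2, 0.2, -0.2]
gripper_width: 0.0004
gripper_force: 0.0
```

```bash
python3 - <<'E'
from plant import r
import cv2,numpy as np
s=r.get_state();print(s['contact_force'],s['moment'])
w=r.capture('wrist')['image'];b=r.capture('scene')['image'][170:275,245:350]
cv2.imwrite('pics/w2.png',np.hstack([w[:,160:480][:,:],cv2.resize(b,(400,400),interpolation=2)]))
E
```

```text
[ 0.16983117  0.22386274 -0.22303282] [ 0.02561209  0.11868991 -0.06066991]
```

View pics/w2.png

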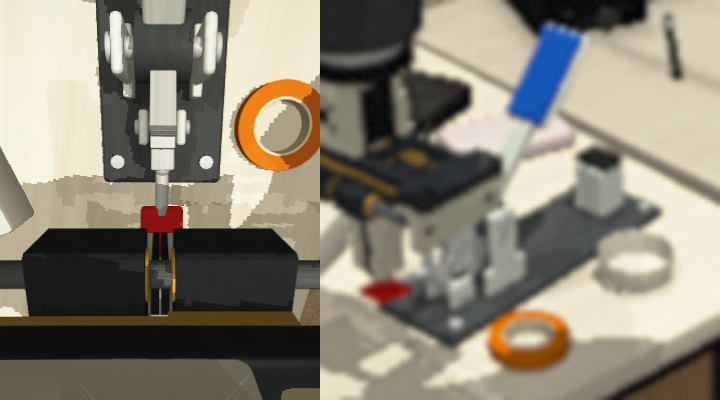

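The wrist view shows the finger tips over the red tab. I'll measure whether the tab has moved.

```bash
python3 - <<'E'
from plant import r
from h import *
p=np.load('p.npy')
c=r.capture('scene');h=cv2.cvtColor(c['image'],cv2.COLOR_BGR2HSV)
m=((h[...,0]<6)|(h[...,0]>174))&(h[...,1]>150)&(h[...,2]>60);m[:235]=0;m[260:]=0;m[:,:250]=0;m[:,280:]=0
a=np.argwhere(m);print(len(a),a.mean(0)[::-1],a.min(0)[::-1],a.max(0)[::-1])
# predicted tab outline vs pawl angle; pivot (-.038,.018)
for q in(0,.1,.2,.3,.4):
    def rot(x,z):
        d=np.array([x+.038,z-.018]);cq,sq=np.cos(q),np.sin(q);return [-.038+cq*d[0]+-sq*d[1]*1,0,.018+sq*d[0]+cq*d[1]]
    t=rot(-.1,.051);e=[[*rot(x,.051)] for x in(-.116,-.084)]
    print(q,np.round(t,4),np.round(e,4).tolist(),proj(c,w(p,t)),proj(c,w(p,e)).round(1).tolist())
E
```

```text
43 [262.23255814 246.11627907] [257 244] [268 249]
0 [-0.1    0.     0.051] [[-0.116, 0.0, 0.051], [-0.084, 0.0, 0.051]] [[261.72792019 245.77903906]] [[257.4, 248.3], [266.0, 243.3]]
0.1 [-0.103   0.      0.0446] [[-0.1189, 0.0, 0.043], [-0.0871, 0.0, 0.0462]] [[261.11249436 248.19419531]] [[256.8, 251.2], [265.3, 245.2]]
0.2 [-0.1053  0.      0.038 ] [[-0.121, 0.0, 0.0348], [-0.0896, 0.0, 0.0412]] [[260.6818197  250.58244948]] [[256.5, 254.1], [264.8, 247.1]]
0.3 [-0.107   0.      0.0312] [[-0.1223, 0.0, 0.0265], [-0.0917, 0.0, 0.0359]] [[260.44016293 252.91674876]] [[256.4, 256.8], [264.4, 249.0]]
0.4 [-0.108   0.      0.0243] [[-0.1227, 0.0, 0.018], [-0.0932, 0.0, 0.0305]] [[260.38935755 255.17093692]] [[256.6, 259.5], [264.2, 250.9]]
```

```bash
python3 - <<'E'
from plant import r
from h import *
s=r.get_state();print(s['tcp_pos'],s['time_s'])
c=r.capture('scene');print('scene tcp',proj(c,[s['tcp_pos'],np.add(s['tcp_pos'],[0,0,.03])]))
d=r.capture('wrist');I=np.linalg.inv(np.array(d['T_tool_cam']));d['R']=I[:3,:3];d['t']=I[:3,3]
print('wrist tcp',proj(d,[[0,0,0],[.0095,0,0],[-.0095,0,0],[0,.021,0],[0,0,-.03]]),I[:3,3])
a=cv2.resize(d['image'][180:330,240:400],(400,375),interpolation=2);b=cv2.resize(c['image'][215:265,240:290],(400,375),interpolation=2)
cv2.imwrite('pics/w3.png',np.hstack([a,b]))
E
```

```text
[0.43809315 0.28862613 0.03521134] 4.6
scene tcp [[260.72159693 250.43793407]
 [259.80166362 241.27037494]]
wrist tcp [[319.46301195 228.82992971]
 [319.43668764 215.26634949]
 [319.48868363 242.06419064]
 [350.97841225 228.77031177]
 [319.49303294 247.47949111]] [-1.73379656e-04  1.88795651e-02  2.02776923e-01]
```

View pics/w3.png

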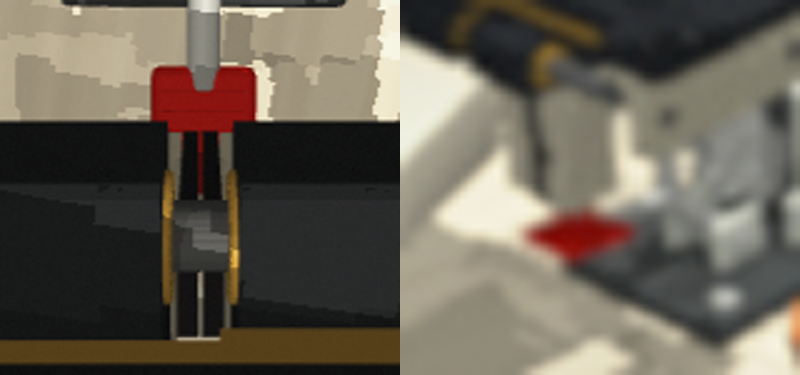

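The tab hasn't moved and there is no contact force. In the picture the visible finger tips end above the tab, higher than the reported TCP. I'll keep going down in small steps and watch the force.

play_rows([
  {"slide":[0,0.02,0.04],"delta_rot":[0,0,0],"fingers":-1},
])

```text
time_s: 4.82
tcp_pos: [0.4356, 0.2887, 0.0296]
eef_rot: [-179.9, 0.1, -81.2]
contact_force: [0.4, 0.3, -0.8]
gripper_width: 0.0003
gripper_force: 0.0
```

play_rows([
  {"slide":[0,0,0.04],"delta_rot":[0,0,0],"fingers":-1},
])

```text
time_s: 4.95
tcp_pos: [0.4349, 0.2881, 0.0229]
eef_rot: [180.0, 0.0, -81.2]
contact_force: [-1.5, 0.0, -0.4]
gripper_width: 0.0003
gripper_force: 0.0
```

```bash
cat > tab.py <<'E'
from plant import r
from h import *
s=r.get_state();print(s['tcp_pos'],s['contact_force'],s['moment'],s['time_s'])
c=r.capture('scene');h=cv2.cvtColor(c['image'],cv2.COLOR_BGR2HSV)
m=((h[...,0]<6)|(h[...,0]>174))&(h[...,1]>150)&(h[...,2]>60);m[:235]=0;m[265:]=0;m[:,:250]=0;m[:,280:]=0
a=np.argwhere(m);print(len(a),a.mean(0)[::-1],a.min(0)[::-1],a.max(0)[::-1])
E
python3 tab.py
```

```text
[0.43487709 0.28807621 0.02286334] [-1.51848277  0.03438245 -0.35328061] [0.02798088 0.10799974 0.03266256] 4.95
11 [260.72727273 247.18181818] [257 246] [267 249]
```

play_rows([
  {"slide":[0,0,0.03],"delta_rot":[0,0,0],"fingers":-1},
])

```text
time_s: 5.12
tcp_pos: [0.4355, 0.2887, 0.0188]
eef_rot: [-180.0, 0.0, -81.1]
contact_force: [-0.6, 1.7, 2.7]
gripper_width: 0.0005
gripper_force: 1.3
```

```bash
python3 tab.py; python3 - <<'E'
from plant import r
import cv2,numpy as np
d=r.capture('wrist')['image'];c=r.capture('scene')['image']
a=cv2.resize(d[130:330,220:420],(400,400),interpolation=2);b=cv2.resize(c[215:265,240:290],(400,400),interpolation=2)
cv2.imwrite('pics/w4.png',np.hstack([a,b]))
E
```

```text
[0.4354561  0.28872329 0.01879974] [-0.64445383  1.72293034  2.73300135] [ 6.44917864e-01  3.94740634e-01 -5.37072381e-04] 5.125
13 [258.92307692 248.53846154] [256 247] [262 250]
```

View pics/w4.png

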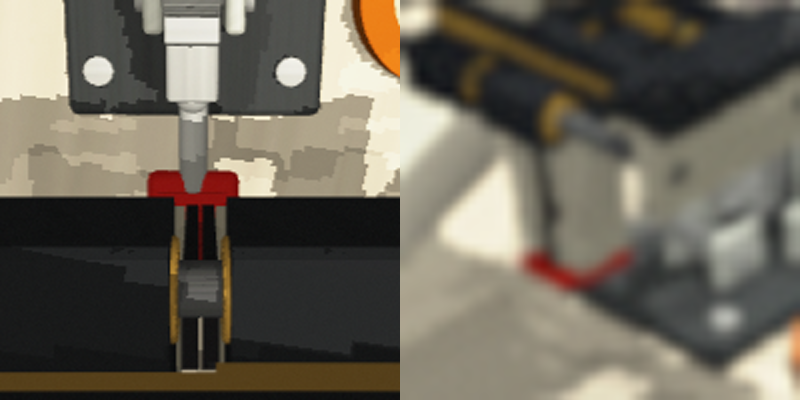

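The fingers now touch the tab at 2.7 N, so the tip contact is about 27 mm behind the reported TCP. I'll press on, watching the force.

play_rows([
  {"slide":[0,0,0.03],"delta_rot":[0,0,0],"fingers":-1},
  {"slide":[0,0,0.03],"delta_rot":[0,0,0],"fingers":-1},
])

```text
time_s: 5.52
tcp_pos: [0.4357, 0.289, 0.0099]
eef_rot: [-179.9, 0.1, -81.1]
contact_force: [-1.2, 4.0, 4.4]
gripper_width: 0.0003
gripper_force: 2.1
```

play_rows([
  {"slide":[0,0,0.03],"delta_rot":[0,0,0],"fingers":-1},
])

```text
time_s: 5.65
tcp_pos: [0.4358, 0.2894, 0.0054]
eef_rot: [-179.9, 0.1, -81.1]
contact_force: [-2.5, 4.7, 4.9]
gripper_width: 0.0005
gripper_force: 2.5
```

```bash
python3 tab.py
```

```text
[0.43581807 0.28938874 0.0054399 ] [-2.54083744  4.66725002  4.85672161] [1.70944671 0.51342381 0.02689377] 5.65
23 [258.17391304 252.95652174] [255 251] [262 255]
```

play_rows([
  {"slide":[-0.01,0,0.03],"delta_rot":[0,0,0],"fingers":-1},
  {"slide":[0,0,0.03],"delta_rot":[0,0,0],"fingers":-1},
])

```text
time_s: 5.95
tcp_pos: [0.4355, 0.2907, -0.0037]
eef_rot: [-179.9, 0.1, -81.1]
contact_force: [-1.4, 6.3, 7.4]
gripper_width: 0.0005
gripper_force: 5.0
```

play_rows([
  {"slide":[0,0,0.02],"delta_rot":[0,0,0],"fingers":-1},
])

```text
time_s: 6.08
tcp_pos: [0.436, 0.2911, -0.0057]
eef_rot: [-179.9, 0.1, -81.1]
contact_force: [-6.7, 3.9, 27.2]
gripper_width: 0.0007
gripper_force: 13.6
```

```bash
python3 tab.py
```

```text
[ 0.43598706  0.29112463 -0.00568095] [-6.71563007  3.91170805 27.17377388] [ 1.0174558   2.37013851 -0.02427279] 6.075
27 [258.77777778 257.37037037] [255 255] [263 260]
```

The pawl is on its hard stop: 27 N, with the tab's outer edge at image row 260 as predicted. I'll hold, lift off, and plan the push.

play_rows([
  {"slide":[0,0,0],"delta_rot":[0,0,0],"fingers":-1},
  {"slide":[0,0,0],"delta_rot":[0,0,0],"fingers":-1},
  {"slide":[0,0,0],"delta_rot":[0,0,0],"fingers":-1},
  {"slide":[0,0,-0.1],"delta_rot":[0,0,0],"fingers":-1},
  {"slide":[0,0,-0.3],"delta_rot":[0,0,0],"fingers":-1},
  {"slide":[0,0,-0.3],"delta_rot":[0,0,0],"fingers":-1},
  {"slide":[0,0,-0.4],"delta_rot":[0,0,0],"fingers":-1},
  {"slide":[0,0,-0.4],"delta_rot":[0,0,0],"fingers":-1},
])

```text
time_s: 7.12
tcp_pos: [0.4339, 0.2879, 0.2193]
eef_rot: [179.9, -0.1, -81.2]
contact_force: [0.5, 1.3, -0.4]
gripper_width: 0.0007
gripper_force: 0.0
```

```bash
python3 tab.py; python3 - <<'E'
from plan import plan
from h import *
p=np.load('p.npy')
def W(e,s=.108,dz=0):
    e=np.radians(e);x=s*np.cos(e)-.008*np.sin(e);z=.065+s*np.sin(e)+.008*np.cos(e)
    q=w(p,[x-.007,0.001,z-.030+dz])[0];return (*q,-81.17)
a=W(46);
plan([(a[0],a[1],.235,-81.17),W(46,dz=.03)])
print('arc')
plan([W(e) for e in(46,40,34,28,22,16,10,5,2)],step=.03)
E
```

```text
[0.43388632 0.28790703 0.21929267] [ 0.47012     1.31672276 -0.40860613] [ 0.21059619 -0.04283305  0.04101716] 7.125
64 [260.984375 254.703125] [255 250] [267 259]
t 7.175 P [0.4373 0.2902 0.2282] [-179.54992266    0.19355594  -81.11643245]
[0.28, 0.0, -0.01] [-0.02, 0.01, 0.0]
[0.28, 0.01, -0.01] [-0.03, 0.01, 0.0]
[0.27, 0.0, -0.01] [-0.02, 0.01, 0.01]
[0.28, 0.01, -0.02] [-0.03, 0.01, 0.0]
-> [0.46   0.1252 0.2353]
[-0.0, -0.0, 0.29] [0.0, 0.0, 0.0]
[-0.0, -0.0, 0.29] [0.0, 0.0, 0.0]
-> [0.46   0.1252 0.1483]
arc
t 7.175 P [0.4373 0.2902 0.2282] [-179.54992266    0.19355594  -81.11643245]
[0.16, 0.0, 0.1] [-0.01, 0.01, 0.0]
[0.16, 0.0, 0.1] [-0.01, 0.01, 0.0]
[0.16, 0.0, 0.11] [-0.02, 0.0, 0.0]
[0.16, 0.0, 0.11] [-0.01, 0.01, 0.0]
[0.16, 0.01, 0.1] [-0.02, 0.0, 0.0]
[0.15, 0.0, 0.11] [-0.01, 0.01, 0.01]
[0.16, 0.01, 0.1] [-0.02, 0.0, 0.0]
-> [0.4606 0.1255 0.1184]
[0.05, -0.0, 0.05] [0.0, 0.0, 0.0]
-> [0.4617 0.1181 0.1109]
[0.05, -0.0, 0.06] [0.0, 0.0, 0.0]
-> [0.4629 0.1107 0.1019]
[0.05, -0.0, 0.06] [0.0, 0.0, 0.0]
-> [0.464  0.1033 0.0929]
[0.03, -0.0, 0.07] [0.0, 0.0, 0.0]
-> [0.4647 0.0988 0.0824]
[0.03, -0.0, 0.07] [0.0, 0.0, 0.0]
-> [0.4654 0.0944 0.0719]
[0.03, -0.0, 0.07] [0.0, 0.0, 0.0]
-> [0.4661 0.0899 0.0614]
[0.01, -0.0, 0.06] [0.0, 0.0, 0.0]
-> [0.4663 0.0885 0.0524]
[0.0, -0.0, 0.04] [0.0, 0.0, 0.0]
-> [0.4663 0.0885 0.0464]
```

The tab centroid at row 254.7 puts the pawl at about 0.38 rad. Next I go above the pad.

play_rows([
  {"slide":[0.28,0,-0.01],"delta_rot":[0,0,0],"fingers":-1},
  {"slide":[0.28,0,-0.01],"delta_rot":[0,0,0],"fingers":-1},
  {"slide":[0.28,0,-0.01],"delta_rot":[0,0,0],"fingers":-1},
  {"slide":[0.28,0,0],"delta_rot":[0,0,0],"fingers":-1},
  {"slide":[0,0,0.29],"delta_rot":[0,0,0],"fingers":-1},
  {"slide":[0,0,0.27],"delta_rot":[0,0,0],"fingers":-1},
  {"slide":[0,0,0],"delta_rot":[0,0,0],"fingers":-1},
])

```text
time_s: 8.05
tcp_pos: [0.4579, 0.1213, 0.1359]
eef_rot: [179.6, -0.2, -81.2]
contact_force: [0.7, 0.3, 0.3]
gripper_width: 0.0006
gripper_force: 0.0
```

```bash
python3 - <<'E'
from plant import r
import cv2,numpy as np
d=r.capture('wrist')['image'];c=r.capture('scene')['image']
a=cv2.resize(d[:,120:520],(400,400));b=cv2.resize(c[165:265,245:345],(400,400),interpolation=2)
cv2.imwrite('pics/w5.png',np.hstack([a,b]))
E
```

```text
(no output)
```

View pics/w5.png

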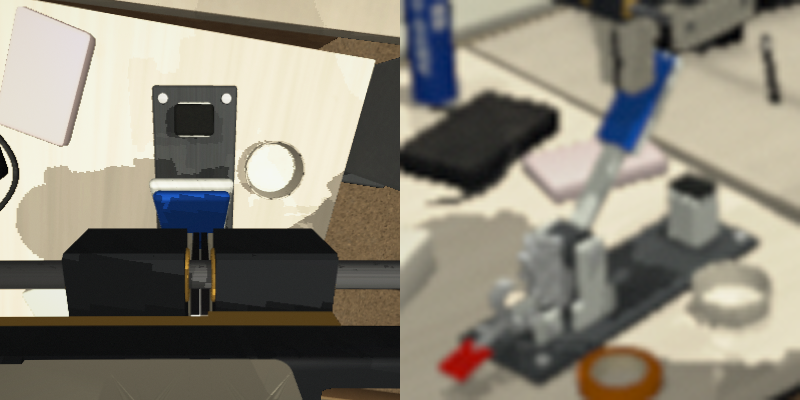

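The tab sits low at (465,360) with the pawl free. The finger tips are just above the blue pad. Now I push along its arc.

play_rows([
  {"slide":[0,0,0.06],"delta_rot":[0,0,0],"fingers":-1},
  {"slide":[0,0,0.06],"delta_rot":[0,0,0],"fingers":-1},
  {"slide":[0.03,0,0.05],"delta_rot":[0,0,0],"fingers":-1},
])

```text
time_s: 8.52
tcp_pos: [0.4618, 0.1195, 0.1133]
eef_rot: [-179.9, 0.0, -81.1]
contact_force: [-0.8, -0.1, 2.2]
gripper_width: 0.0004
gripper_force: 0.8
```

play_rows([
  {"slide":[0.05,0,0.06],"delta_rot":[0,0,0],"fingers":-1},
  {"slide":[0.05,0,0.06],"delta_rot":[0,0,0],"fingers":-1},
])

```text
time_s: 8.78
tcp_pos: [0.464, 0.1041, 0.0947]
eef_rot: [-180.0, 0.0, -81.2]
contact_force: [0.5, 1.7, 0.7]
gripper_width: 0.0002
gripper_force: 0.7
```

```bash
python3 tab.py; python3 - <<'E'
from plant import r
from h import *
p=np.load('p.npy');c=r.capture('scene');h=cv2.cvtColor(c['image'],cv2.COLOR_BGR2HSV)
m=(abs(h[...,0].astype(int)-110)<12)&(h[...,1]>120)&(h[...,2]>80);m[:,:285]=0;m[:,340:]=0;m[:170]=0;m[240:]=0
a=np.argwhere(m);print('blue',len(a),a.mean(0)[::-1],a.min(0)[::-1],a.max(0)[::-1])
for e in(46,38,30,20,10,0):print(e,proj(c,w(p,pad(np.radians(e)))))
E
```

```text
[0.46401132 0.1040779  0.09469114] [0.51886937 1.73716984 0.65008596] [ 0.64530624  0.14579135 -0.01308566] 8.775
68 [260.69117647 254.60294118] [255 250] [267 259]
blue 91 [309.36263736 197.32967033] [300 187] [318 205]
46 [[303.34539827 190.01688278]]
38 [[306.17851139 192.07884005]]
30 [[308.59371806 194.75353208]]
20 [[310.97863766 198.85869561]]
10 [[312.62180739 203.68063211]]
0 [[313.5021427  209.07313129]]
```

play_rows([
  {"slide":[0.03,0,0.07],"delta_rot":[0,0,0],"fingers":-1},
  {"slide":[0.03,0,0.07],"delta_rot":[0,0,0],"fingers":-1},
  {"slide":[0.02,0,0.07],"delta_rot":[0,0,0],"fingers":-1},
  {"slide":[0,0,0.05],"delta_rot":[0,0,0],"fingers":-1},
])

```text
time_s: 9.38
tcp_pos: [0.4653, 0.092, 0.0553]
eef_rot: [179.9, -0.0, -81.2]
contact_force: [-0.6, -0.5, 1.7]
gripper_width: 0.0002
gripper_force: 0.7
```

play_rows([
  {"slide":[0,0,0.03],"delta_rot":[0,0,0],"fingers":-1},
  {"slide":[0,0,0.02],"delta_rot":[0,0,0],"fingers":-1},
])

```text
time_s: 9.62
tcp_pos: [0.4654, 0.0925, 0.0484]
eef_rot: [180.0, -0.0, -81.1]
contact_force: [0.6, -1.3, 1.9]
gripper_width: 0.0001
gripper_force: 0.7
```

play_rows([
  {"slide":[0,0,0.02],"delta_rot":[0,0,0],"fingers":-1},
  {"slide":[0,0,0.02],"delta_rot":[0,0,0],"fingers":-1},
])

```text
time_s: 9.88
tcp_pos: [0.4657, 0.0926, 0.0427]
eef_rot: [-180.0, 0.0, -81.1]
contact_force: [-0.3, -0.6, 2.0]
gripper_width: 0.0002
gripper_force: 0.7
```

play_rows([
  {"slide":[0,0,0.01],"delta_rot":[0,0,0],"fingers":-1},
  {"slide":[0,0,0.01],"delta_rot":[0,0,0],"fingers":-1},
])

```text
time_s: 10.12
tcp_pos: [0.466, 0.0926, 0.0417]
eef_rot: [-180.0, -0.0, -81.1]
contact_force: [-13.5, -1.7, 37.8]
gripper_width: 0.0002
gripper_force: 18.7
```

The arm is on its stop at 38 N. I'll hold, lift clear and check.

play_rows([
  {"slide":[0,0,0],"delta_rot":[0,0,0],"fingers":-1},
  {"slide":[0,0,0],"delta_rot":[0,0,0],"fingers":-1},
  {"slide":[0,0,-0.05],"delta_rot":[0,0,0],"fingers":-1},
  {"slide":[0,0,-0.3],"delta_rot":[0,0,0],"fingers":-1},
  {"slide":[0,0,-0.4],"delta_rot":[0,0,0],"fingers":-1},
  {"slide":[0,0,-0.4],"delta_rot":[0,0,0],"fingers":-1},
  {"slide":[0,0,0],"delta_rot":[0,0,0],"fingers":-1},
  {"slide":[0,0,0],"delta_rot":[0,0,0],"fingers":-1},
])

```text
time_s: 11.12
tcp_pos: [0.4653, 0.0927, 0.2121]
eef_rot: [-180.0, 0.0, -81.2]
contact_force: [-0.5, 0.1, -0.3]
gripper_width: 0.0004
gripper_force: 0.0
```

```bash
python3 tab.py; python3 - <<'E'
from plant import r
from h import *
c=r.capture('scene');cv2.imwrite('pics/w6.png',cv2.resize(c['image'][165:265,245:345],(400,400),interpolation=2))
h=cv2.cvtColor(c['image'],cv2.COLOR_BGR2HSV)
m=(abs(h[...,0].astype(int)-110)<12)&(h[...,1]>120)&(h[...,2]>80);m[:,:285]=0;m[:,340:]=0;m[:185]=0;m[240:]=0
print('blue',m.sum(),np.argwhere(m).mean(0)[::-1])
E
```

```text
[0.46531728 0.09270892 0.21207266] [-0.53347901  0.08954653 -0.27120389] [0.02478251 0.15921054 0.00611641] 11.125
69 [260.75362319 254.60869565] [255 250] [267 259]
blue 131 [313.38931298 209.19083969]
```

View pics/w6.png

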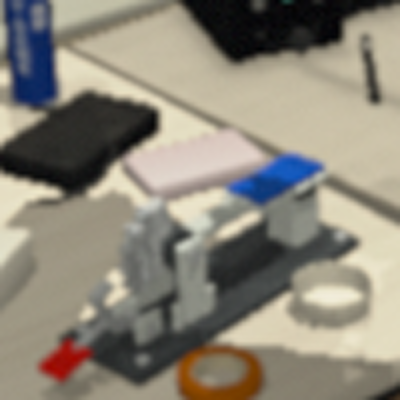

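The arm lies level on its rest: the blue centroid (313.4,209.2) matches the 0° prediction (313.5,209.1). The tab is down, the tape and dish look unmoved, and the robot is clear.

```bash
python3 -c "
from plant import r
print(r.close_job())"
```

```text
the job is handed in; nothing more can be done
None
```

I pressed the pawl free to its hard stop, then pushed the padded arm level onto its rest and lifted the robot clear; the job is handed in at about 11 s, but the hand-in call returned no verdict.

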